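Function check of a bench stop station

ROBOT

A 6-joint arm with a two-finger parallel gripper is mounted at the origin on a cart in front of the work surface, level with it; the furniture and walls round the work are solid. World frame = base frame: x ahead of the robot, y to its left, z up, the work surface at z = 0. Lengths are in m, angles in rad, forces in N, time in s.
With the tool pointing down it reaches from about 0.225 to 0.875 m from the base axis. Payload 3.4 kg.
Tool frame: the origin (TCP) lies at the very end of the fingers, on their centre line; the grasp point (between the pads) lies 19 mm behind it; z points along the fingers, y is the line along which they close (so a half turn about z gives the same grasp; the last joint's range is limited). The gripper opens to 85 mm and grips with 20 to 120 N. Pads are 22 mm wide; open, the fingers measure 114 mm over their backs; the gripper's body (76 mm by 85 mm) begins 54 mm behind the grasp point. The pads swing forward as they close: fully open they stand 13 mm farther back than shut.
Start: joints at [1.001, 0.276, 1.505, -0, 1.361, -0.121], TCP at [0.25, 0.518, 0.231] pointing down, gripper open.
Joint ranges: [-2.89, 2.89], [-0.75, 2.08], [0.22, 2.7], [-1.18, 4.32], [0.11, 2.71], [-2.7, 2.7]. Speed limits (rad/s): [2.57, 2.57, 3.14, 3.14, 3.14, 3.14].

INTERFACE

Orientations are given as a unit quaternion [w, x, y, z].
In Python, from rig import manip, get_image, camera_info gives the robot as it stands. The module is installed in compiled form; this text tells all that it offers.
- The arm moves only by the shell command python3 -m crank 'ROWS' [FORCE]. ROWS is a JSON object of lists of equal length, an entry for each row: "translation": the shift along the tool's x, y, z in mm, a list of three; "roll": the turn about the tool's z in rad; "fingers": the opening, from 0 (shut) to 1 (fully open). A call has 1 to 8 rows; each row shifts and turns the commanded pose from where the row before left it, along the tool's axes as they then stand; what a row does not reach is not made up. A row lasts 1/10 s, in which the tool goes at most 50 mm and 8.59 degrees, less where a joint would pass 70% of its speed; a pose out of reach is approached as far as the arm can. A call is refused whole if a number of a shift passes 50 or a number of a turn 0.15, either way. A call with a gripper value outside its range is refused whole. The fingers move at their own pace and stop on an object; FORCE is the grip in N (left out, the last holds). Time passes only in rows, so rows that do not move let the fingers close. It gives the time, the measured TCP pose, the force, the opening and the grip force at its end, in the units of the state.
- manip.get_state(): the state, without advancing time (a new reading comes with each control period).
- get_image(name): name is "scene" or "top" or "wrist"; returns the picture (420x560x3 uint8, blue, green, red); there is no depth.
- camera_info(name): a dict with "mtx" (3x3 intrinsics, pixels), "rvec" (rotation vector, rad) and "tvec" (3), from world to camera coordinates, as OpenCV has them. Camera axes: x right, y down, z forward; pixel columns grow to the right and rows downward; lengths in m; the calibration is good to about 2 mm. A picture is of the moment at which its call begins: read the wrist's pose just before it. camera_info takes no time and is no camera call; for the wrist camera it gives the pose at the moment of the call.
- manip.sign_off(): hands the job in; it is judged then, once.
The state is a dict: "clock": time; "qpos": joint angles; "qd": joint speeds; "effort": joint torques, N m; "position": TCP position; "ee_rot": TCP orientation; "contact_force": force on the tool from outside, world axes, zero at the start; "moment": the same for the moment, N m; "width": finger opening in m; "gripper_force": force on a finger pad.
Only numpy, scipy, OpenCV 4.12 (cv2) and the standard library are available. Lean on these libraries where they do the work, as an engineer would, in place of code of your own. Each camera call takes 0.05 s, during which the arm holds its last target. There are 200 camera calls.

TASK

Check the stop station on the bench: push the winged mushroom button down until it latches and stays in by itself when you let go, then push one end of its wing round clockwise (seen from above) until the button pops out again, and only then push the small plain reset button beside it down all the way and let it come back. Do it all by pushing with the fingertips: the box stays standing where it is, nothing is picked up, and the things round it are left alone.

Things in the scene. Friction and masses are not known exactly. Their poses are not given: they have to be found in the camera images.
- station: loose grey cast box of about 1.5 kg on rubber feet, 100 (x) x 180 (y) x 56 mm (z). Origin: centre of its underside; z up. On its flat top stand the winged mushroom button at its (x, y) = (0, +40 mm) and the small plain reset button at (0, -52 mm). A capped cable gland sticks out 20 mm at its +y end
- stop_top (a point): middle of the top edge of the mushroom button's wing, on the vertical turning axis, 107 mm above the worktop when out; moves with the button. Round head 64 mm wide with an upright bar (the wing) across it, 60 mm long, 10 mm thick, standing 20 mm above the head's face. x axis along the wing, z up; at twist 0 the wing lies along the station's x axis
- stop_plunger (a joint): how far the mushroom button is pushed in, m: 0 out, 0.0073 latched in, 0.0095 hard stop. It must be pushed to 0.008 or more for the latch to catch, taking 5 to 9 N; let go, it stays at about 0.007. When released by twisting it springs up 7 mm, back to 0
- stop_head (a joint): twist of the mushroom button and its wing, rad, positive clockwise seen from above: 0 at rest, stop at 1.2. The latch lets go at about 0.4 to 0.45; a fingertip on the wing can hold the button down by friction a little longer. It turns lightly (1 to 3 N at the end of the wing) and springs back to 0 when let go
- reset_top (a point): centre of the flat top of the small plain push button (reset), 26 mm wide, 78 mm above the worktop, standing 10 mm proud of a fixed steel collar 42 mm wide; z up
- reset (a joint): how far the reset button is pushed in, m: 0 out, 0.006 fully in, about 5 N; it springs back
- vial: bystander: upright glass sample vial, 24 mm wide, 60 mm tall, origin at the centre of its underside; stands 9 to 13 cm from the middle of the station on its +x side
- weight: bystander: upright calibration weight with a knob, 27 mm wide, 42 mm tall, origin at the centre of its underside; stands 14 to 17 cm from the middle of the station beyond its +y end
- bottle: bystander: upright amber bottle, 51 mm wide, 101 mm tall, origin at the centre of its underside
- brush: bystander: flat brush lying along its y axis, 34 x 183 x 12 mm, origin at the centre of its underside
- resistor: bystander: small black boxed resistor with two terminals, 46 x 66 x 48 mm, origin at the centre of its underside
- clip_a: bystander: binder clip, 36 x 32 x 56 mm, origin at the centre of its underside
- spare_probe: bystander: test probe lying along its y axis, 28 x 105 x 24 mm, origin at the centre of its underside

How it is judged:
On the way, in this order (a step that is already met when the one before it is completed fails the run):
1. the mushroom button is in and stays in with no finger on the station (value of joint stop_plunger above 0.006 m and value of joint stop_head below 0.15 rad and contact force between the fingers and station below 0.1 N), for 0.2 s.
2. the mushroom button is twisted clockwise (value of joint stop_head above 0.3 rad).
3. the mushroom button has popped out (value of joint stop_plunger below 0.0015 m), for 0.1 s.
4. the reset button is pushed down (value of joint reset above 0.0045 m), for 0.05 s.
At the end, for the whole second after the job is handed in: the mushroom button is out (within 1.5 mm) and its wing back at rest (within 0.12 rad), the reset button is out (within 1.5 mm), and the station stands flat and still within 30 mm of where it stood (value of joint each of stop_plunger, reset below 0.0015 m and value of joint stop_head below 0.12 rad and angle between station's own z axis and vertical below 0.05 rad and distance of station from where it was at the start of the episode below 0.03 m and linear speed of station below 0.01 m/s); the robot touches nothing.
It fails at once if the reset button is pushed while the mushroom button is still in (value of joint reset above 0.003 m and value of joint stop_plunger above 0.004 m).
It fails at once if the station is shoved more than 30 mm, lifted or tipped (distance of station from where it was at the start of the episode above 0.03 m or height (world z) of station above 0.008 m or angle between station's own z axis and vertical above 0.1 rad).
It fails at once if a bystander is moved more than 20 mm or tipped over (distance of any of vial, weight, bottle, brush, resistor, clip_a, spare_probe from where it was at the start of the episode above 0.02 m or angle between any of vial, weight, bottle's own z axis and vertical above 0.5 rad).
It also fails if it takes over 45 s, if anything falls off the work surface, if the arm or the gripper's body presses on something with over 40 N, if the wrist force passes 120 N, or if a joint passes its speed limit or range.

## Working session

There is one attempt and no reset: what is moved stays moved. The work goes in short steps, Python scripts to look and compute and a shell command to move; the robot and the scene stay as the last step left them, time stands still between calls to the robot, and variables do not carry over. Pictures are saved under pics/ and viewed, at most 10 in all, crops included, and the job is handed in when it is done.

```bash
mkdir -p pics; cat > h.py <<'E'
import numpy as np, cv2
from rig import manip, get_image, camera_info
def snap(n,f):
    ci=camera_info(n); im=get_image(n); cv2.imwrite('pics/'+f,im); return im,ci
def ray(ci,u,v,z):
    R,_=cv2.Rodrigues(np.array(ci['rvec'],float)); t=np.array(ci['tvec'],float).ravel()
    c=-R.T@t; d=R.T@np.linalg.inv(np.array(ci['mtx']))@[u,v,1.]
    return c+d*(z-c[2])/d[2]
def proj(ci,p):
    return cv2.projectPoints(np.array(p,float).reshape(-1,3),np.array(ci['rvec'],float),np.array(ci['tvec'],float),np.array(ci['mtx']),None)[0].reshape(-1,2)
E
python3 - <<'E'
from h import *
snap('top','top.png');snap('scene','scene.png')
s=manip.get_state();print(s['position'],s['ee_rot'],s['width'],s['contact_force'],s['clock'])
E
```

```text
[0.2492258  0.51764926 0.23051175] [-2.83647109e-04  2.22522551e-01  9.74927175e-01 -7.98168353e-04] 0.08549422851620705 [0.61785128 0.14209531 0.27135515] 0.1
```

View pics/top.png

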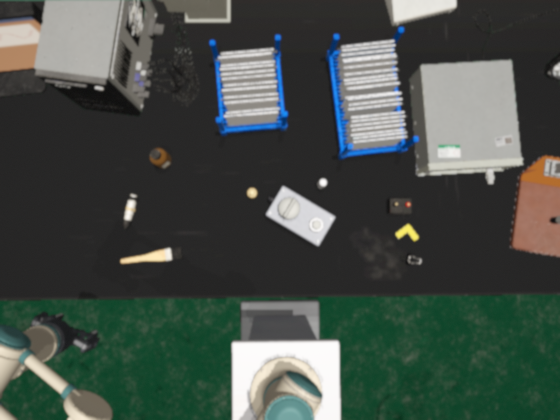

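View pics/scene.png

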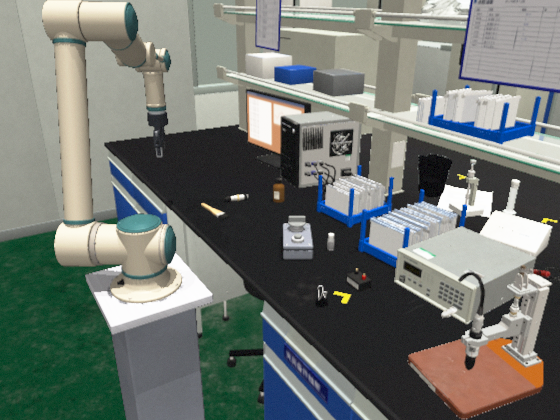

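The top view shows the grey station centred near (301,216). Its mushroom is near (289,208) and its reset near (316,225), with the vial at (323,183) and the weight at (252,193). The brush and probe are far to the left, and the resistor and clips to the right.

```bash
python3 - <<'E'
from h import *
ci=camera_info('top'); im=cv2.imread('pics/top.png')
for n,u,v,z in [('mush',289,208,.087),('reset',316,225,.078),('vial',323,183,.06),('weight',252,193,.042)]: print(n,ray(ci,u,v,z).round(4))
g=cv2.cvtColor(im,cv2.COLOR_BGR2GRAY); m=(g>90).astype(np.uint8)
c=[k for k in cv2.findContours(m,cv2.RETR_EXTERNAL,cv2.CHAIN_APPROX_NONE)[0] if cv2.pointPolygonTest(k,(301,216),False)>=0][0]
r=cv2.minAreaRect(c); b=cv2.boxPoints(r); print(r)
P=np.array([ray(ci,*p,.056)[:2] for p in b]); print(P.round(4),P.mean(0), [np.linalg.norm(P[i]-P[i-1]).round(3) for i in range(4)])
cv2.imwrite('pics/crop.png',cv2.resize(im[165:260,230:350],None,fx=6,fy=6,interpolation=cv2.INTER_CUBIC))
E
```

```text
mush [ 0.5432 -0.0132  0.087 ]
reset [ 0.4942 -0.0905  0.078 ]
vial [ 0.6173 -0.1149  0.06  ]
weight [0.5915 0.0937 0.042 ]
((300.20587158203125, 215.3235321044922), (63.454471588134766, 36.01470184326172), 30.963756561279297)
[[ 0.527   0.0594]
 [ 0.6172  0.0043]
 [ 0.5198 -0.1538]
 [ 0.4304 -0.0981]] [ 0.52362426 -0.04703962] [np.float64(0.185), np.float64(0.106), np.float64(0.186), np.float64(0.105)]
```

View pics/crop.png

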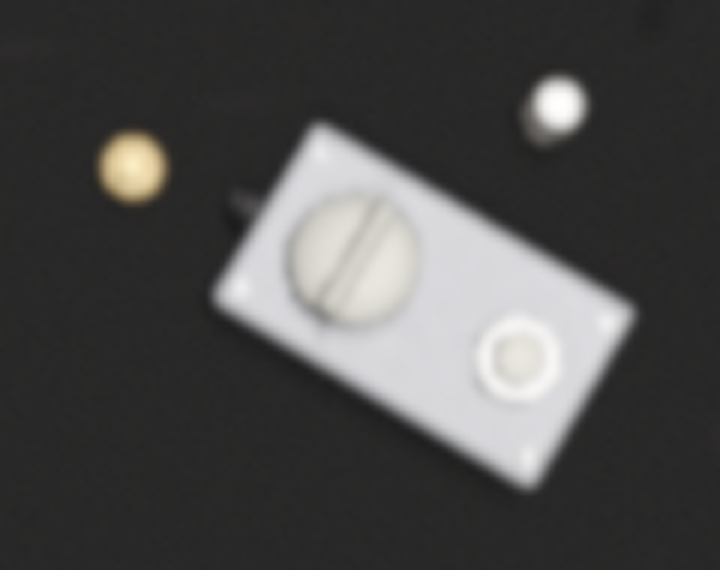

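```bash
python3 -m crank '{"translation":[[-35.5,-25,0],[-35.5,-25,0],[-35.5,-25,0],[-35.5,-25,0],[-35.5,-25,0],[-35.5,-25,0],[-35.5,-25,0]],"roll":[0,0,0,0,0,0,0],"fingers":[0,0,0,0,0,0,0]}'
python3 -m crank '{"translation":[[-35.5,-25,0],[-35.5,-25,0],[-35.5,-25,0],[-35.5,-25,0],[-35.5,-25,0],[-20,-12,0],[0,0,0]],"roll":[0,0,0,0,0,0,0.1],"fingers":[0,0,0,0,0,0,0]}'
python3 - <<'E'
from h import *
im,ci=snap('wrist','w1.png'); s=manip.get_state();print(s['position'],s['ee_rot'],s['width'],s['contact_force'],s['clock'])
print(proj(ci,[[.5445,-.013,.107],[.4964,-.0913,.078],s['position']]))
E
```

```text
clock: 0.8
position: [0.3978, 0.2509, 0.2311]
ee_rot: [-0.0, 0.222, 0.975, -0.0]
contact_force: [0.9, 0.3, 0.3]
width: 0.0001
gripper_force: 0.0
clock: 1.5
position: [0.5177, 0.0403, 0.2306]
ee_rot: [0.0, 0.274, 0.962, -0.001]
contact_force: [0.6, 0.4, 0.1]
width: -0.0003
gripper_force: 0.0
[0.51659409 0.04175052 0.23058542] [-4.90311780e-04  2.75472695e-01  9.61308755e-01 -1.76858692e-04] -5.059013018055424e-05 [-0.67018213  0.22910919  0.34879834] 1.55
[[241.52199808 263.30543908]
 [140.3395744  248.72697824]
 [283.13274429 283.49073172]]
```

View pics/w1.png

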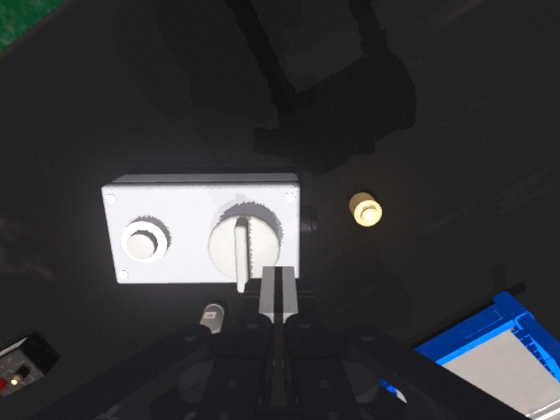

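The wrist view shows the wing's top edge from (242,217) to (240,290), and the reset top centre near (141,244). The shut fingertips are at (278,270).

```bash
python3 - <<'E'
from h import *
ci=camera_info('wrist'); im=cv2.imread('pics/w1.png')
for u,v,z in [(242,217,.107),(240,290,.107),(141,244,.078),(290,197,.056),(112,190,.056),(123,275,.056)]: print(ray(ci,u,v,z).round(4))
cv2.imwrite('pics/w1c.png',cv2.resize(im[170:310,90:320],None,fx=3.4,fy=3.4,interpolation=cv2.INTER_CUBIC))
R=cv2.Rodrigues(np.array(ci['rvec'],float))[0];print(-R.T@np.array(ci['tvec']).ravel(),R[2])
E
```

```text
[0.5104 0.0108 0.107 ]
[ 0.5627 -0.0262  0.107 ]
[ 0.4914 -0.0862  0.078 ]
[0.5299 0.044  0.056 ]
[ 0.4398 -0.0878  0.056 ]
[ 0.5113 -0.1344  0.056 ]
[0.44522525 0.08458516 0.37313858] [ 0.26915706 -0.16950311 -0.94806285]
```

View pics/w1c.png

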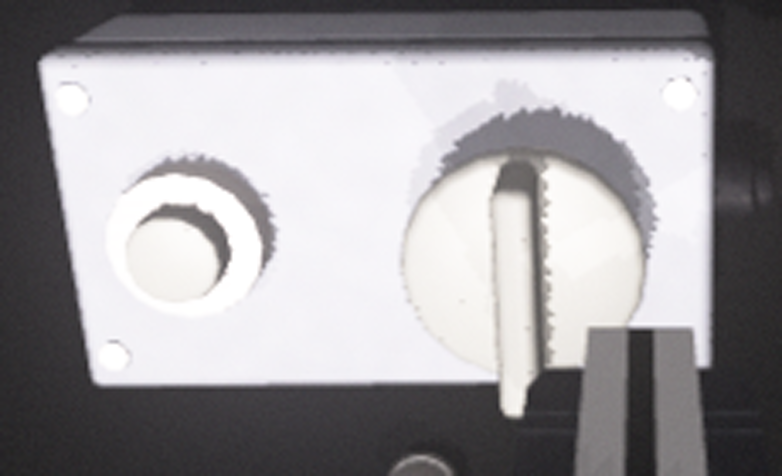

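The crop shows the wing top running from (515,190) to (513,415) and the reset top at (173,260).

```bash
python3 - <<'E'
from h import *
ci=camera_info('wrist')
f=lambda x,y,z: ray(ci,90+x/3.4,170+y/3.4,z)
a,b,r=f(515,188,.107),f(512,416,.107),f(173,260,.078)
print(a,b,np.linalg.norm(a-b),(a+b)/2,r)
s=manip.get_state();q=s['ee_rot'];n=np.array(q[1:3]);
x=2*n*n[0]-[1,0];y=2*n*n[1]-[0,1];p=s['position'][:2]
d=(b-a)[:2];print('wing ang',np.degrees(np.arctan2(d[1],d[0])),'tool x',np.degrees(np.arctan2(x[1],x[0])))
for t in ((a+b)/2,r,[.5445,-.013],[.4964,-.0913]): print(x@(t[:2]-p),y@(t[:2]-p))
E
```

```text
[0.51584376 0.00668583 0.107     ] [ 0.56475434 -0.02698364  0.107     ] 0.0593791047041402 [ 0.54029905 -0.01014891  0.107     ] [ 0.49324219 -0.08779135  0.078     ]
wing ang -34.54307589182366 tool x 148.01963245633303
-0.04759466970662791 -0.03146777259392731
-0.04880130933610748 -0.1222490137752536
-0.052668059765065195 -0.03166121094379261
-0.05333813802104894 -0.12355268214508705
```

```bash
python3 -m crank '{"translation":[[-25,-16,0],[-24,-15.5,0],[0,0,30],[0,0,30],[0,0,30],[0,0,20],[0,0,4],[0,0,0]],"roll":[0,0,0,0,0,0,0,0],"fingers":[0,0,0,0,0,0,0,0]}'
python3 -m crank '{"translation":[[0,0,3],[0,0,3],[0,0,2],[0,0,0]],"roll":[0,0,0,0],"fingers":[0,0,0,0]}'
```

```text
clock: 2.35
position: [0.5408, -0.0086, 0.1169]
ee_rot: [-0.001, 0.27, 0.963, -0.0]
contact_force: [-0.3, -0.5, 0.3]
width: 0.0003
gripper_force: 0.0
clock: 2.75
position: [0.5414, -0.0089, 0.1095]
ee_rot: [0.0, 0.271, 0.963, 0.0]
contact_force: [0.2, -0.2, -0.1]
width: 0.0002
gripper_force: 0.0
```

```bash
python3 -m crank '{"translation":[[0,0,3],[0,0,3],[0,0,3],[0,0,2],[0,0,0]],"roll":[0,0,0,0,0],"fingers":[0,0,0,0,0]}'
```

```text
clock: 3.25
position: [0.5419, -0.009, 0.099]
ee_rot: [0.001, 0.271, 0.963, 0.0]
contact_force: [-0.3, 0.6, 7.2]
width: 0.0002
gripper_force: 3.5
```

```bash
python3 -m crank '{"translation":[[0,0,1],[0,0,0.5],[0,0,0]],"roll":[0,0,0],"fingers":[0,0,0]}'
```

```text
clock: 3.55
position: [0.5419, -0.009, 0.0978]
ee_rot: [0.001, 0.271, 0.963, 0.0]
contact_force: [-1.4, 0.3, 8.1]
width: -0.0005
gripper_force: 3.7
```

```bash
python3 -m crank '{"translation":[[0,0,-2],[0,0,-1],[0,0,0]],"roll":[0,0,0],"fingers":[0,0,0]}'
```

```text
clock: 3.85
position: [0.5415, -0.009, 0.0998]
ee_rot: [0.0, 0.271, 0.963, 0.0]
contact_force: [0.3, 0.1, 4.1]
width: 0.0002
gripper_force: 1.8
```

```bash
python3 -m crank '{"translation":[[0,0,-1],[0,0,0]],"roll":[0,0],"fingers":[0,0]}'
```

```text
clock: 4.05
position: [0.5411, -0.0089, 0.1005]
ee_rot: [-0.0, 0.271, 0.963, -0.0]
contact_force: [0.8, 0.1, -0.8]
width: 0.0001
gripper_force: 0.0
```

```bash
python3 -m crank '{"translation":[[0,0,-15],[0,0,-10],[0,0,0],[0,0,0],[0,0,0],[15,-17,0],[15,-17,0],[0,0,0]],"roll":[0,0,0,0,0,0,0,0],"fingers":[0,0,0,0,0,0,0,0]}'
python3 -m crank '{"translation":[[0,0,15],[0,0,12],[0,0,7],[0,0,0]],"roll":[0,0,0,0],"fingers":[0,0,0,0]}'
python3 - <<'E'
from h import *
im,ci=snap('wrist','w2.png'); s=manip.get_state();print(s['position'],s['contact_force'])
cv2.imwrite('pics/w2c.png',cv2.resize(im[170:370,140:400],None,fx=3,fy=3,interpolation=cv2.INTER_CUBIC))
E
```

```text
clock: 4.85
position: [0.4944, -0.0223, 0.1249]
ee_rot: [-0.002, 0.271, 0.962, -0.0]
contact_force: [0.0, -0.0, 0.4]
width: 0.0004
gripper_force: 0.0
clock: 5.25
position: [0.4974, -0.0221, 0.0904]
ee_rot: [-0.001, 0.271, 0.963, -0.0]
contact_force: [0.5, -0.1, 0.3]
width: -0.0003
gripper_force: 0.0
[ 0.49791317 -0.02216092  0.09104109] [ 0.73628023  0.21513566 -0.2181963 ]
```

View pics/w2c.png

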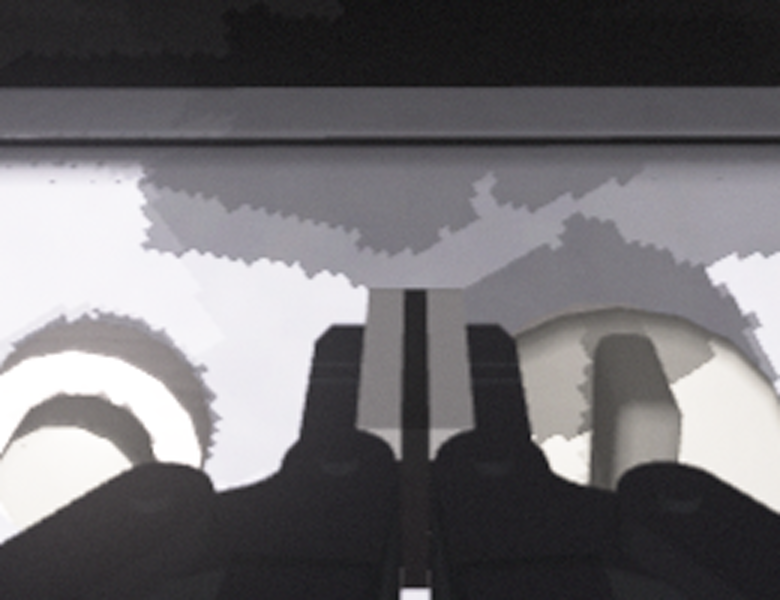

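The crop shows the fingertips at (415,290-430), just left of the wing (600-680, 340-480), which is still at twist 0. The path to push is clear.

```bash
python3 -m crank '{"translation":[[0,6,0],[0,6,0],[0,4,0],[0,4,0],[0,4,0],[0,0,0]],"roll":[0,0,0,0,0,0],"fingers":[0,0,0,0,0,0]}'
python3 -m crank '{"translation":[[0,3,0],[0,3,0],[0,2,0],[0,0,0]],"roll":[0,0,0,0],"fingers":[0,0,0,0]}'
```

```text
clock: 5.9
position: [0.5109, -0.0015, 0.092]
ee_rot: [0.0, 0.271, 0.963, 0.0]
contact_force: [0.6, -0.2, 0.6]
width: -0.0
gripper_force: 0.6
clock: 6.3
position: [0.5148, 0.0052, 0.0917]
ee_rot: [-0.0, 0.271, 0.963, 0.0]
contact_force: [0.2, -0.3, -0.4]
width: 0.0001
gripper_force: 0.5
```

```bash
python3 -m crank '{"translation":[[0,3,0],[0,3,0],[0,0,0]],"roll":[0,0,0],"fingers":[0,0,0]}'
python3 - <<'E'
from h import *
im,ci=snap('wrist','w3.png'); s=manip.get_state();print(s['position'],s['contact_force'])
cv2.imwrite('pics/w3c.png',cv2.resize(im[170:370,140:400],None,fx=3,fy=3,interpolation=cv2.INTER_CUBIC))
E
```

```text
clock: 6.6
position: [0.5179, 0.0105, 0.0917]
ee_rot: [-0.0, 0.271, 0.963, 0.0]
contact_force: [-1.9, 0.3, 0.7]
width: -0.0002
gripper_force: 0.6
[0.51768071 0.01032136 0.09163251] [-0.65885407 -0.53639786 -1.06314165]
```

View pics/w3c.png

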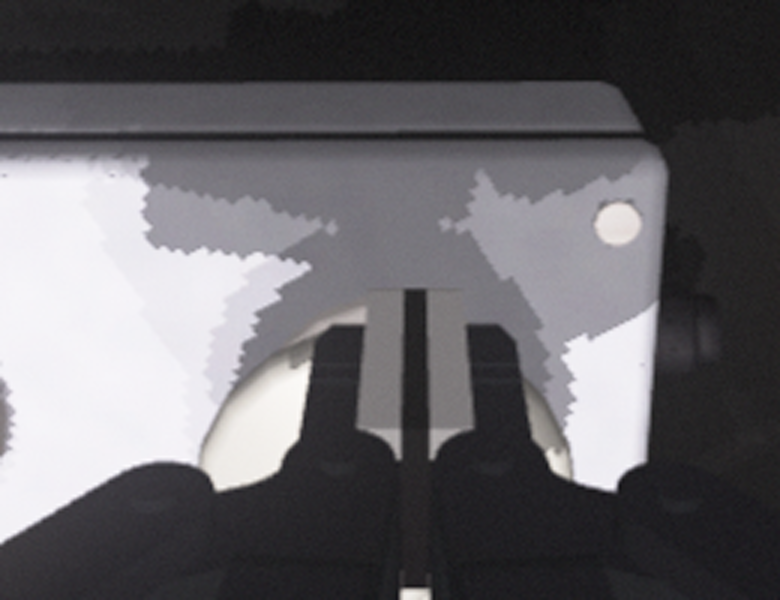

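The wing is hidden behind the fingers at this end of the push. I'll back off to the previous viewing pose and compare it with w2.

```bash
python3 -m crank '{"translation":[[0,-5,0],[0,-8,0],[0,-10,0],[0,-15,0],[0,0,0],[0,0,0]],"roll":[0,0,0,0,0,0],"fingers":[0,0,0,0,0,0]}'
python3 - <<'E'
from h import *
im,ci=snap('wrist','w4.png'); s=manip.get_state();print(s['position'],s['contact_force'])
a=cv2.imread('pics/w2.png')
cv2.imwrite('pics/w4c.png',np.vstack([cv2.resize(k[250:350,140:400],None,fx=3,fy=3,interpolation=cv2.INTER_CUBIC) for k in (a,im)]))
E
```

```text
clock: 7.25
position: [0.4986, -0.0231, 0.0921]
ee_rot: [0.001, 0.272, 0.962, 0.0]
contact_force: [0.5, -0.4, -0.5]
width: 0.0001
gripper_force: 0.0
[ 0.49872458 -0.02278561  0.09207891] [-0.47597912 -0.53870194  0.04506214]
```

View pics/w4c.png

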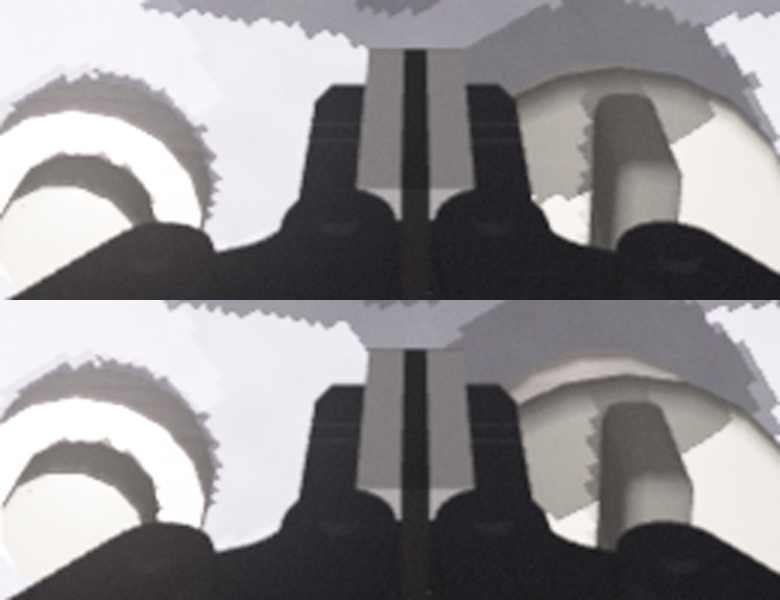

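Below, the neck under the head is now visible and the wing is straight again, so the button has popped out. The reset button is next.

```bash
python3 -m crank '{"translation":[[0,0,-28],[-16,-29,0],[-15,-29,0],[0,0,15],[0,0,12],[0,0,6],[0,0,0]],"roll":[0,0,0,0,0,0,0],"fingers":[0,0,0,0,0,0,0]}'
python3 -m crank '{"translation":[[0,0,3],[0,0,3],[0,0,3],[0,0,2],[0,0,0]],"roll":[0,0,0,0,0],"fingers":[0,0,0,0,0]}'
```

```text
clock: 8.0
position: [0.4935, -0.0871, 0.0856]
ee_rot: [-0.001, 0.271, 0.963, 0.0]
contact_force: [0.2, -0.5, -0.1]
width: 0.0002
gripper_force: 0.0
clock: 8.5
position: [0.4945, -0.0878, 0.0759]
ee_rot: [0.0, 0.271, 0.963, 0.0]
contact_force: [-0.3, 0.5, 2.6]
width: 0.0001
gripper_force: 1.3
```

```bash
python3 -m crank '{"translation":[[0,0,2],[0,0,1.5],[0,0,0.5],[0,0,0]],"roll":[0,0,0,0],"fingers":[0,0,0,0]}'
```

```text
clock: 8.9
position: [0.4945, -0.0878, 0.0721]
ee_rot: [0.0, 0.271, 0.963, 0.0]
contact_force: [0.2, 1.9, 5.4]
width: 0.0001
gripper_force: 2.4
```

```bash
python3 -m crank '{"translation":[[0,0,1],[0,0,0]],"roll":[0,0],"fingers":[0,0]}'
python3 -m crank '{"translation":[[0,0,-5],[0,0,-15],[0,0,-30],[0,0,-40],[0,0,-30],[0,0,0],[0,0,0],[0,0,0]],"roll":[0,0,0,0,0,0,0,0],"fingers":[0,0,0,0,0,0,0,0]}'
python3 - <<'E'
from h import *
im,ci=snap('wrist','w5.png')
E
```

```text
clock: 9.1
position: [0.4946, -0.0878, 0.072]
ee_rot: [0.001, 0.271, 0.963, 0.0]
contact_force: [-1.7, 2.8, 10.7]
width: -0.0001
gripper_force: 5.6
clock: 9.9
position: [0.493, -0.0879, 0.1893]
ee_rot: [-0.002, 0.271, 0.963, -0.0]
contact_force: [0.4, -0.1, 0.7]
width: 0.0002
gripper_force: 0.0
```

View pics/w5.png

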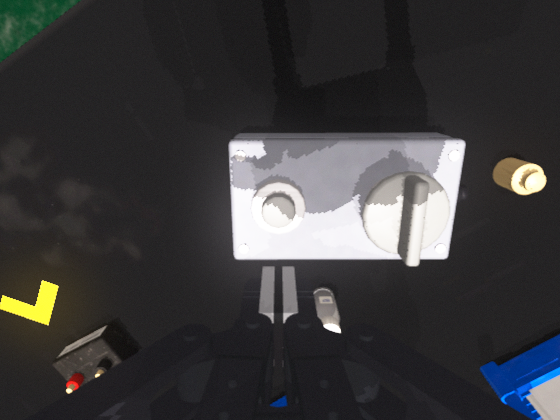

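The reset reached its hard stop and came back, standing proud at (278,210). The mushroom is out with its wing straight (412,220), the vial and weight are upright, and the arm is clear.

```bash
python3 -c "
from rig import manip
print(manip.sign_off())"
```

```text
the job is handed in; nothing more can be done
None
```

The job is handed in at about 10 s of the 45 s limit: the mushroom button latched, was twisted clockwise and popped out, then the reset was pushed to its stop and came back; the station and neighbours looked undisturbed, though sign-off returned no verdict.

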